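# Put the bearing block away in the drawer that is not locked

## Robot

A 6-joint arm with a two-finger parallel gripper is mounted at the origin on the work surface. World frame = base frame: x ahead of the robot, y to its left, z up, the work surface at z = 0. Lengths are in mm, angles in degrees, forces in N, time in s.
With the tool pointing down it reaches from about 300 to 850 mm from the base axis. Payload 4.2 kg.
Tool frame: the origin (TCP) lies between the finger pads; the fingertips stand 14 mm ahead of it and the grasp point (between the pads) lies 5 mm behind it (env.finger_overhang is the distance from the TCP to the fingertips, in mm); z points along the fingers, y is the line along which they close (so a half turn about z gives the same grasp; the last joint's range is limited). The gripper opens to 91 mm and grips with 3 to 60 N. Pads are 32 mm wide; open, the fingers measure 118 mm over their backs; the gripper's body (76 mm by 178 mm) begins 60 mm behind the grasp point.
Start: joints at [-67.781, 18.312, 89.639, -0, 72.044, -1.146], TCP at [228.044, -527.861, 227.976] pointing down, gripper open.
Joint ranges: [-177.97, 177.97], [-48.28, 115.42], [12.27, 149.76], [-77.06, 257.06], [2.81, 150.46], [-146.56, 146.56]. Speed limits (degrees/s): [147.25, 147.25, 180, 180, 180, 180].

## Interface

Orientations are given as [roll, pitch, yaw] about the fixed x, y, z axes, in that order (R = Rz(yaw) Ry(pitch) Rx(roll)).
In Python, from workcell import status, cams, env, finder gives the robot as it stands.
- The arm moves only by the tool apply_moves, never from a script. Its argument "increments" is a list of rows, each a list of 7 numbers: the opening, from -1 (shut) to 1 (fully open), then the shift along the world's x, y, z in m, then the turn, a rotation vector about the world's x, y, z in degrees. In form: [[gripper, x, y, z, ax, ay, az], ...]. A call has 1 to 5 rows; each row shifts and turns the commanded pose from where the row before left it; what a row does not reach is not made up. A row lasts 1/12 s, in which the tool goes at most 41.7 mm and 7.16 degrees, less where a joint would pass 70% of its speed; a pose out of reach is approached as far as the arm can. A call with a gripper value outside its range is refused whole. The fingers move at their own pace and stop on an object; "newtons" is the grip in N (left out, the last holds). Time passes only in rows, so rows that do not move let the fingers close. It gives the time, the measured TCP pose, the force, the opening and the grip force at its end, in the units of the state.
- status.state(): the state, without advancing time (a new reading comes with each control period).
- cams.grab_frame(name): name is "scene" or "top" or "wrist"; returns a dict with "color" (384x512x3 uint8, red, green, blue), "intrinsics" (3x3 intrinsics, pixels), "k1" (the pictures are not rectified: a ray, as slopes to the right and down, at radius r is drawn at 1 + k1 r^2 times it, then the intrinsics apply), "R" (3x3) and "t" (3): a world point X has camera coordinates R X + t. Camera axes: x right, y down, z forward; pixel columns grow to the right and rows downward; lengths in mm; the calibration is good to about 2 mm. A picture is of the moment at which its call begins. There is no depth.
- env.job_done(): hands the job in; it is judged then, once.
Trained networks look in the newest picture that a camera, given by its name, has taken for a name from the list of things; names that differ only in an ending like _2 or _b are one class to them, and where a whole thing is asked for, a point or a joint stands for the part that bears it (a point fixed in the world has none). Each returns a list of dicts, best first, with "score" (0 to 1); they miss things now and then, are a little off and sometimes report something else, mostly with a low value. They report only what shows in the picture. A call takes as long as a camera call. They do not tell look-alikes from the thing itself.
- finder.boxes_of(query, camera): "rect" ([left, top, width, height] in pixels, round what is visible of it).
- finder.trace(query, camera): "pixels" (384x512 bool, what is visible of it) and "rect" ([left, top, width, height] in pixels, round what is visible of it).
The state is a dict: "time_s": time; "qpos": joint angles; "qvel": joint speeds; "effort": joint torques, N m; "ee_pos": TCP position; "ee_rot": TCP orientation; "force": force on the tool from outside, world axes, zero at the start; "torque": the same for the moment, N m; "gripper_width": finger opening in mm; "gripper_force": force on a finger pad.
Only numpy, scipy, OpenCV 4.12 (cv2) and the standard library are available. Lean on these libraries where they do the work, as an engineer would, in place of code of your own. Each camera call takes 0.05 s, during which the arm holds its last target. There are 200 camera calls.

## Task

One of the two drawers of the grey steel chest is locked, and nobody remembers which: try them with a gentle pull, and open the one that moves. Then stand the cast-iron bearing block, on its foot, inside that drawer.

Things in the scene. Friction and masses are not known exactly. Their poses are not given: they have to be found in the camera images.
- bearing_center (a point): Bearing block: loose dark cast iron, 0.3-0.6 kg, flat foot 90 x 28 x 14 mm with a bolt hole at each end, round upright housing 54 mm across with a bright ring in it, 64 mm high in all. Stands on its foot right of the chest, near a pulley and a round collar (not needed). Point: its middle, 32 mm above the underside. x along the foot, y across the 28 mm thickness (flat sides to grip), z up.
- chest: Fixed grey steel chest, 240 deep (x), 360 wide (y), 105 mm high, two identical drawers side by side facing the robot (-x); origin mid-underside. Each drawer is an open tray, 195 long x 144 wide inside, walls 60 mm high. Exactly one, at random, is locked from inside (no key); its brass lock looks the same. Only the part pulled out of the chest is open from above.
- left_handle (a point): Middle of the left (+y) drawer's handle bar; moves with it. Level steel bar 12 mm thick, 110 mm long with end posts, 75 mm above the bench, centre line 45 mm out from the drawer front (39 mm clear behind it, open from above); the front rises 28 mm above the bar. x into the chest, y along the bar, z up. Tray inside: 66 to 261 mm along +x, 72 mm either side, floor 48 mm below this point.
- right_handle (a point): The same point on the right (-y) drawer's handle, 174 mm to the right of the left one when both are shut. Drawer, handle and tray measure the same.
- left_drawer (a joint): How far the left drawer is out, m: 0 shut, 0.16 fully out, towards the robot along -x of the chest. If free it runs easily (1 to 2 N) and stays where it is left; if locked it stops dead after about 3 mm of play.
- right_drawer (a joint): The same for the right drawer.
Things that resemble listed ones, but are neither listed nor needed, are in the scene too. Leave any brown or green look-alike of the part that bears bearing_center alone.

How it is judged (in metres and radians):
On the way:
1. the drawer that is not locked is pulled out at least 80 mm (value of joint any of left_drawer, right_drawer above 0.08 m), for 0.2 s.
At the end, for the whole second after the job is handed in: The bearing block is at rest inside the drawer that opens, whichever that is: its centre between the drawer's four walls and below their rim, standing on its foot within 15 degrees (((x of bearing_center in the frame of left_handle between 0.066 and 0.261 m and y of bearing_center in the frame of left_handle between -0.072 and 0.072 m and z of bearing_center in the frame of left_handle between -0.05 and 0 m) or (x of bearing_center in the frame of right_handle between 0.066 and 0.261 m and y of bearing_center in the frame of right_handle between -0.072 and 0.072 m and z of bearing_center in the frame of right_handle between -0.05 and 0 m)) and angle between bearing_center's own z axis and vertical below 0.262 rad and linear speed of bearing below 0.02 m/s); the robot touches nothing.
It also fails if it takes over 66 s, if anything falls off the work surface, if the arm or the gripper's body presses on something with over 40 N, if the wrist force passes 120 N, or if a joint passes its speed limit or range.

## Working session

There is one attempt and no reset: what is moved stays moved. The work goes in short steps, Python scripts to look and compute and a tool call to move; the robot and the scene stay as the last step left them, time stands still between calls to the robot, and variables do not carry over. Pictures are saved under pics/ and viewed, at most 10 in all, crops included, and the job is handed in when it is done.

Besides the shell and the picture viewer there is one more tool, called after "Request:" as name(argument=value, ...), one argument or row to a line, values as JSON. apply_moves: Moves the arm, as the interface text tells. Its arguments: {"type":"object","properties":{"increments":{"type":"array","items":{"type":"array","items":{"type":"number"}}},"newtons":{"type":"number"}},"required":["increments"]}

```bash
mkdir -p pics; cat > h.py <<'E'
import numpy as np, cv2
from workcell import status, cams, env, finder
def grab(n,save=None):
    f=cams.grab_frame(n)
    if save: cv2.imwrite('pics/'+save+'.png',f['color'][:,:,::-1])
    return f
def ray(f,u,v):
    K=np.array(f['intrinsics']);R=np.array(f['R']);t=np.array(f['t'])
    xy=cv2.undistortPoints(np.array([[[u,v]]],float),K,np.array([f['k1'],0,0,0,0.]),None,None,None)[0,0] if False else cv2.undistortPoints(np.array([[[u,v]]],float),K,np.array([f['k1'],0,0,0,0.]))[0,0]
    return -R.T@t, R.T@np.array([xy[0],xy[1],1])
def onz(f,u,v,z):
    c,d=ray(f,u,v); return c+d*(z-c[2])/d[2]
def proj(f,X):
    p,_=cv2.projectPoints(np.array(X,float).reshape(-1,1,3),cv2.Rodrigues(np.array(f['R'],float))[0],np.array(f['t'],float),np.array(f['intrinsics'],float),np.array([f['k1'],0,0,0,0.]))
    return p[:,0]
E
python3 - <<'E'
from h import *
ims=[]
for n in ['scene','top']:
    f=grab(n,n+'0'); ims.append(f)
    print(n,'cam',ray(f,256,192)[0].round())
    for q in ['bearing_center','chest','left_handle','right_handle']:
        for b in finder.boxes_of(q,n): 
            r=b['rect'];u,v=r[0]+r[2]/2,r[1]+r[3]/2
            print(q,round(b['score'],2),np.round(r),onz(f,u,v,32 if 'b' in q[0] else 75).round())
print(status.state())
E
```

```text
scene cam [1392.   -4.  604.]
bearing_center 0.83 [150. 226.  16.  42.] [ 758. -305.   32.]
bearing_center 0.8 [146. 193.  29.  35.] [ 625. -346.   32.]
bearing_center 0.65 [200. 203.  35.  35.] [ 645. -198.   32.]
bearing_center 0.37 [352. 207.  82.  14.] [558. 226.  32.]
chest 0.59 [253. 199. 215. 142.] [815. 118.  75.]
chest 0.29 [357. 207.  82.  15.] [621. 218.  75.]
left_handle 0.66 [356. 211.  77.   8.] [623. 210.  75.]
right_handle 0.76 [274. 200.  82.  13.] [615.  29.  75.]
top cam [ 506.  -98. 1269.]
bearing_center 0.88 [311. 177.  29.  20.] [ 608. -346.   32.]
bearing_center 0.73 [303. 131.  18.  29.] [ 741. -303.   32.]
bearing_center 0.62 [352. 180.  29.  17.] [ 602. -476.   32.]
chest 0.83 [118.  92. 125.  96.] [756. 111.  75.]
left_handle 0.66 [118. 161.  61.  27.] [647. 209.  75.]
right_handle 0.7 [121. 160.  57.  27.] [650. 209.  75.]
right_handle 0.65 [180. 164.  58.  25.] [639.  26.  75.]
{'time_s': 0.5, 'qpos': array([-6.77803485e+01,  1.83107743e+01,  8.96416390e+01, -9.93780429e-04,
        7.20433101e+01, -1.14502604e+00]), 'qvel': array([-0.01404061, -0.03293731, -0.03299267, -0.06440747, -0.05763166,
       -0.01523572]), 'effort': array([ 2.72299330e-04, -4.11991274e+01, -2.32039118e+01,  7.29562179e-02,
        3.85218859e-02, -1.80621367e-05]), 'ee_pos': array([ 228.03696574, -527.84363045,  227.96930643]), 'ee_rot': array([1.79995743e+02, 1.03066767e-03, 2.33649838e+01]), 'force': array([0.64121489, 0.40199109, 1.06957155]), 'torque': array([-0.04693612, -0.04180256,  0.01073816]), 'gripper_force': 0.0, 'gripper_width': 90.95310727276747}
```

```bash
python3 - <<'E'
import cv2,numpy as np
a=cv2.imread('pics/top0.png')[80:280,100:420];b=cv2.imread('pics/scene0.png')[180:290,120:480]
a=cv2.resize(a,(800,500),interpolation=cv2.INTER_CUBIC);b=cv2.resize(b,(800,244),interpolation=cv2.INTER_CUBIC)
cv2.imwrite('pics/c1.png',cv2.resize(np.vstack([a,b]),(640,595)))
E
```

```text
(no output)
```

View pics/c1.png

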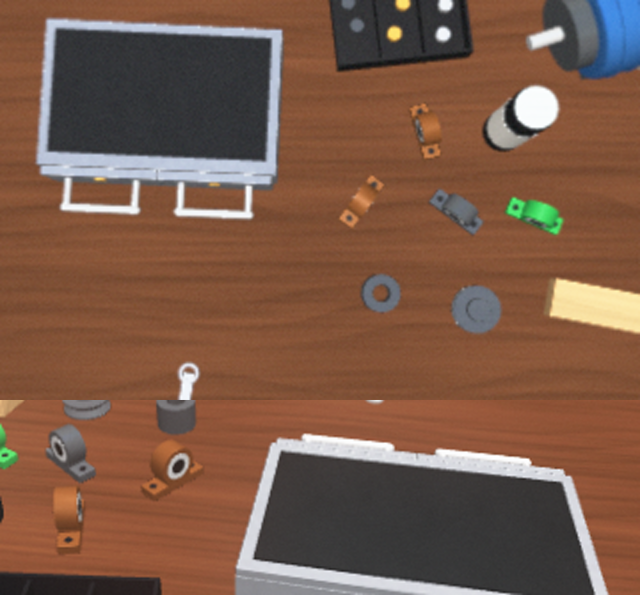

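View pics/top0.png

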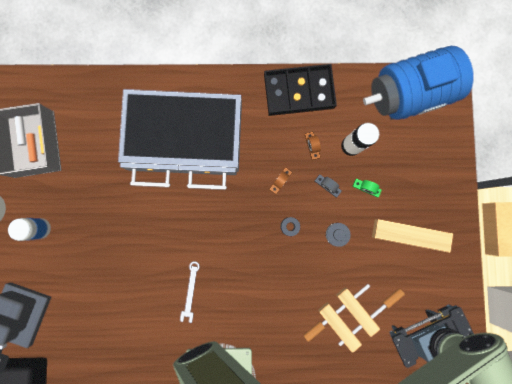

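The top view has two brown look-alikes at (313,145) and (281,180), a green one at (368,187), a ring collar at (290,226) and a pulley at (338,235). The dark grey block with its foot at (328,186) fits the description, so that is my choice. The handle bars run about (131,184)–(169,186) and (189,186)–(226,188).

```bash
python3 - <<'E'
from h import *
f=grab('top')
for p in [(131,183.5),(169,185.5),(188.5,186),(226,188)]: print(onz(f,*p,78).round(1))
for q in ['left_handle','right_handle']:
  for r in finder.trace(q,'top')[:2]:
    v,u=np.nonzero(r['pixels']); P=np.array([onz(f,a,b,75) for a,b in zip(u,v)])
    m=P[:,0]<np.percentile(P[:,0],30); print(q,r['score'],P.min(0),P.max(0), P[m].mean(0))
for r in finder.trace('bearing_center','top'):
    v,u=np.nonzero(r['pixels']); c=f['color'][r['pixels']].mean(0)
    rr=cv2.minAreaRect(np.c_[u,v].astype(np.float32)); bx=cv2.boxPoints(rr)
    print(r['score'],c.round(),rr,[onz(f,*p,14).round()[:2] for p in bx])
# foot ends
for p in [(316.5,177.5),(340,194)]: print('foot',onz(f,*p,14).round(1))
E
```

```text
[620.2 262.9  78. ]
[612.9 146.8  78. ]
[610.8  87.1  78. ]
[603.5 -28.1  78. ]
left_handle 0.64 [611.7630446  119.99136753  75.        ] [684.3007724  295.32929685  75.        ] [625.9501689  202.75011265  75.        ]
right_handle 0.56 [603.74034922 -59.05405065  75.        ] [676.54934048 120.08048236  75.        ] [612.44320022  33.08128162  75.        ]
0.7 [149.  96.  59.] ((313.5377502441406, 145.13206481933594), (27.472108840942383, 12.774530410766602), 74.05460357666016) [array([ 785., -280.]), array([ 796., -320.]), array([ 709., -343.]), array([ 697., -303.])]
0.7 [166. 107.  65.] ((280.52001953125, 180.1400146484375), (9.399999618530273, 28.0), 36.869895935058594) [array([ 606., -162.]), array([ 678., -217.]), array([ 660., -242.]), array([ 587., -186.])]
0.51 [ 96.  99. 104.] ((328.8658447265625, 184.29269409179688), (25.14397621154785, 11.556859970092773), 38.65980529785156) [array([ 629., -315.]), array([ 658., -339.]), array([ 606., -402.]), array([ 577., -377.])]
0.5 [ 69. 183.  90.] ((367.0345153808594, 186.0862274169922), (28.23088836669922, 12.21150016784668), 23.198591232299805) [array([ 611., -432.]), array([ 647., -449.]), array([ 610., -532.]), array([ 574., -515.])]
foot [ 640.1 -318.7   14. ]
foot [ 585.6 -393.6   14. ]
```

Request:
apply_moves(
  increments=[
    [1,0.019,0.028,0,0,0,3.2],
    [1,0.019,0.028,0,0,0,3.2],
    [1,0.019,0.028,0,0,0,3.2],
    [1,0.019,0.028,0,0,0,3.2],
    [1,0.019,0.028,0,0,0,3.2],
  ],
)

```text
time_s: 1.12
ee_pos: [323.6, -386.6, 228.1]
ee_rot: [180.0, -0.0, 39.5]
force: [0.5, -0.8, 0.3]
gripper_width: 91.3
gripper_force: 0.0
```

Request:
apply_moves(
  increments=[
    [0.2,0.019,0.028,0,0,0,3.2],
    [0.2,0.019,0.028,0,0,0,3.2],
    [0.2,0.019,0.028,0,0,0,3.2],
    [0.2,0.019,0.028,0,0,0,3.2],
    [0.2,0.019,0.028,0,0,0,3.2],
  ],
)

```text
time_s: 1.53
ee_pos: [418.8, -246.4, 228.2]
ee_rot: [180.0, -0.0, 55.5]
force: [0.6, 0.2, -0.6]
gripper_width: 61.0
gripper_force: 0.0
```

Request:
apply_moves(
  increments=[
    [0.0,0.019,0.028,0,0,0,3.2],
    [0.0,0.019,0.028,0,0,0,3.2],
    [0.0,0.019,0.028,0,0,0,3.2],
    [0.0,0.019,0.028,0,0,0,3.2],
    [0.0,0.019,0.028,0,0,0,3.2],
  ],
)

```text
time_s: 1.95
ee_pos: [513.8, -106.3, 228.2]
ee_rot: [180.0, 0.0, 71.5]
force: [-0.4, -0.7, -0.2]
gripper_width: 45.5
gripper_force: 0.0
```

Request:
apply_moves(
  increments=[
    [-0.1,0.019,0.028,0,0,0,3.2],
    [-0.1,0.019,0.028,0,0,0,3.2],
    [-0.1,0.019,0.028,0,0,0,3.2],
    [-0.1,0.014,0.028,0,0,0,3.2],
    [-0.1,0,0,0,0,0,3],
  ],
)

```text
time_s: 2.37
ee_pos: [586.5, 8.9, 227.6]
ee_rot: [179.9, -0.2, 87.6]
force: [0.1, -0.5, -0.1]
gripper_width: 41.0
gripper_force: 0.0
```

```bash
python3 - <<'E'
from h import *
f=grab('wrist','w1'); print(status.state()['ee_pos'],ray(f,256,192)[0])
for q in ['left_handle','right_handle']:
    for b in finder.boxes_of(q,'wrist'): print(q,round(b['score'],2),np.round(b['rect']))
print(proj(f,[[607,30,75],[610,85,75],[604,-25,75]]))
E
```

```text
[585.14505764   6.71918658 227.53408075] [589.65146503  84.81281957 384.41020656]
left_handle 0.53 [265.  71.  82. 174.]
right_handle 0.95 [264.  68.  79. 175.]
[[268.65507908 161.88263204]
 [270.26836537 105.36248533]
 [267.18564587 213.3284433 ]]
```

View pics/w1.png

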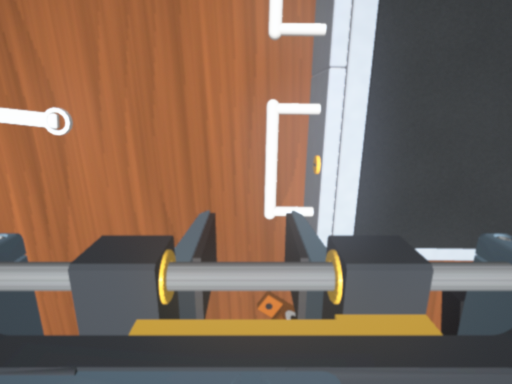

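The wrist view shows the right handle bar from (272,108) to (269,215), with its brass lock at (317,165). It agrees with the projected estimate to about 2 mm, so the handle is near (609, 31).

Request:
apply_moves(
  increments=[
    [-0.1,0.012,0.012,0,0,0,0],
    [-0.1,0.012,0.012,0,0,0,-0.6],
    [-0.1,0,0,-0.03,0,0,0],
    [-0.1,0,0,-0.03,0,0,0],
    [-0.1,0,0,0,0,0,0],
  ],
)

```text
time_s: 2.93
ee_pos: [604.0, 27.0, 162.6]
ee_rot: [-179.3, 0.1, 86.4]
force: [-1.9, 0.1, -1.3]
gripper_width: 41.2
gripper_force: 0.0
```

Request:
apply_moves(
  increments=[
    [-0.1,0,0,0,0,0,0],
    [-0.1,0,0,0,0,0,0],
  ],
)

```text
time_s: 3.1
ee_pos: [608.7, 27.4, 169.6]
ee_rot: [179.9, -0.0, 86.5]
force: [-0.1, -0.3, 0.7]
gripper_width: 40.9
gripper_force: 0.0
```

Request:
apply_moves(
  increments=[
    [-0.1,0,0.003,-0.025,0,0,0.4],
    [-0.1,0,0,-0.025,0,0,0],
    [-0.1,0,0,-0.025,0,0,0],
    [-0.1,0,0,-0.022,0,0,0],
    [-0.1,0,0,0,0,0,0],
  ],
)

```text
time_s: 3.52
ee_pos: [606.4, 30.7, 69.0]
ee_rot: [-179.7, 0.0, 86.9]
force: [0.0, -0.2, -0.2]
gripper_width: 40.9
gripper_force: 0.0
```

Request:
apply_moves(
  increments=[
    [-1,0,0,0,0,0,0],
    [-1,0,0,0,0,0,0],
    [-1,0,0,0,0,0,0],
    [-1,0,0,0,0,0,0],
    [-1,0,0,0,0,0,0],
  ],
  newtons=15,
)

```text
time_s: 3.93
ee_pos: [608.6, 31.2, 72.5]
ee_rot: [179.9, -0.0, 87.0]
force: [-0.1, 0.0, 7.5]
gripper_width: 11.8
gripper_force: 15.0
```

Request:
apply_moves(
  increments=[
    [-1,-0.003,0,0,0,0,0],
    [-1,-0.003,0,0,0,0,0],
    [-1,-0.003,0,0,0,0,0],
    [-1,0,0,0,0,0,0],
    [-1,0,0,0,0,0,0],
  ],
)

```text
time_s: 4.35
ee_pos: [605.6, 31.3, 72.6]
ee_rot: [179.1, -0.1, 87.0]
force: [13.3, 1.0, -3.6]
gripper_width: 11.8
gripper_force: 15.0
```

The right drawer stopped dead after 3 mm with 13 N on it, so it is locked. I'll go to the left one.

Request:
apply_moves(
  increments=[
    [-1,0.006,0,0,0,0,0],
    [-0.1,0,0,0,0,0,0],
    [-0.1,0,0,0,0,0,0],
    [-0.1,0,0,0,0,0,0],
    [-0.1,0,0,0,0,0,0],
  ],
)

```text
time_s: 4.77
ee_pos: [604.0, 31.1, 70.5]
ee_rot: [-179.9, 0.0, 87.0]
force: [0.1, 0.0, 0.3]
gripper_width: 35.2
gripper_force: 0.0
```

Request:
apply_moves(
  increments=[
    [-0.1,0,0,0.025,0,0,0],
    [-0.1,0,0,0.025,0,0,0],
    [-0.1,0,0,0.025,0,0,0],
    [-0.1,0.002,0.029,0,0,0,0],
    [-0.1,0.002,0.029,0,0,0,0],
  ],
)

```text
time_s: 5.18
ee_pos: [609.7, 88.7, 147.9]
ee_rot: [179.8, -0.0, 86.8]
force: [0.6, -0.4, -0.1]
gripper_width: 41.1
gripper_force: 0.0
```

Request:
apply_moves(
  increments=[
    [-0.1,0.002,0.029,0,0,0,0],
    [-0.1,0.002,0.029,0,0,0,0],
    [-0.1,0.002,0.029,0,0,0,0],
    [-0.1,0.002,0.029,0,0,0,0],
    [-0.1,0,0,0,0,0,0],
  ],
)

```text
time_s: 5.6
ee_pos: [616.6, 210.1, 145.4]
ee_rot: [-180.0, -0.1, 87.2]
force: [0.1, -0.4, -0.4]
gripper_width: 41.1
gripper_force: 0.0
```

Request:
apply_moves(
  increments=[
    [-0.1,0,0,0,0,0,0],
    [-0.1,0,0,0,0,0,0],
  ],
)

```text
time_s: 5.77
ee_pos: [616.4, 204.6, 145.5]
ee_rot: [-179.9, 0.1, 87.0]
force: [0.0, -0.4, -0.4]
gripper_width: 41.0
gripper_force: 0.0
```

Request:
apply_moves(
  increments=[
    [-0.1,0.002,0,-0.025,0,0,0],
    [-0.1,0,0,-0.025,0,0,0],
    [-0.1,0,0,-0.024,0,0,0],
    [-0.1,0,0,0,0,0,0],
    [-1,0,0,0,0,0,0],
  ],
)

```text
time_s: 6.18
ee_pos: [618.2, 203.6, 71.1]
ee_rot: [-179.8, 0.1, 86.9]
force: [0.8, 0.4, 0.6]
gripper_width: 37.0
gripper_force: 0.0
```

Request:
apply_moves(
  increments=[
    [-1,0,0,0,0,0,0],
    [-1,0,0,0,0,0,0],
    [-1,0,0,0,0,0,0],
    [-1,0,0,0,0,0,0],
    [-1,0,0,0,0,0,0],
  ],
)

```text
time_s: 6.6
ee_pos: [618.1, 205.3, 73.4]
ee_rot: [-179.9, -0.0, 87.0]
force: [-4.4, 0.0, 5.7]
gripper_width: 11.6
gripper_force: 15.0
```

Request:
apply_moves(
  increments=[
    [-1,-0.003,0,0,0,0,0],
    [-1,-0.003,0,0,0,0,0],
    [-1,-0.003,0,0,0,0,0],
    [-1,0,0,0,0,0,0],
    [-1,0,0,0,0,0,0],
  ],
)

```text
time_s: 7.02
ee_pos: [610.3, 205.7, 73.4]
ee_rot: [179.9, -0.1, 87.0]
force: [-0.5, 1.8, 7.6]
gripper_width: 11.4
gripper_force: 15.0
```

The left drawer runs freely. I'll pull it out about 150 mm.

Request:
apply_moves(
  increments=[
    [-1,-0.01,0.0005,0,0,0,0],
    [-1,-0.014,0.0008,0,0,0,0],
    [-1,-0.014,0.0008,0,0,0,0],
    [-1,-0.014,0.0008,0,0,0,0],
    [-1,-0.014,0.0008,0,0,0,0],
  ],
)

```text
time_s: 7.43
ee_pos: [544.4, 209.2, 73.4]
ee_rot: [179.8, -0.1, 87.0]
force: [2.7, 0.2, 6.6]
gripper_width: 11.4
gripper_force: 15.0
```

Request:
apply_moves(
  increments=[
    [-1,-0.014,0.0008,0,0,0,0],
    [-1,-0.014,0.0008,0,0,0,0],
    [-1,-0.014,0.0008,0,0,0,0],
    [-1,-0.014,0.0008,0,0,0,0],
    [-1,-0.014,0.0008,0,0,0,0],
  ],
)

```text
time_s: 7.85
ee_pos: [474.3, 213.1, 73.4]
ee_rot: [179.8, -0.1, 87.0]
force: [1.8, -0.7, 8.4]
gripper_width: 11.9
gripper_force: 15.0
```

Request:
apply_moves(
  increments=[
    [-1,-0.004,0,0,0,0,0],
    [-1,0,0,0,0,0,0],
    [-1,0,0,0,0,0,0],
  ],
)

```text
time_s: 8.1
ee_pos: [469.5, 213.3, 73.3]
ee_rot: [179.9, -0.1, 87.0]
force: [-0.5, 0.1, 9.6]
gripper_width: 11.5
gripper_force: 15.0
```

Request:
apply_moves(
  increments=[
    [-0.1,0,0,0,0,0,0],
    [-0.1,0,0,0,0,0,0],
    [-0.1,0,0,0,0,0,0],
    [-0.1,0,0,0,0,0,0],
    [-0.1,0,0,0.02,0,0,0],
  ],
)

```text
time_s: 8.52
ee_pos: [467.2, 211.6, 88.8]
ee_rot: [-179.6, 0.2, 87.0]
force: [0.8, -1.4, 0.4]
gripper_width: 40.0
gripper_force: 0.0
```

Request:
apply_moves(
  increments=[
    [-0.1,0,0,0.035,0,0,0],
    [-0.1,0,0,0.035,0,0,0],
    [-0.1,0,0,0.035,0,0,0],
    [-0.1,0,0,0.03,0,0,0],
    [0.4,0.007,-0.0285,0,0,0,-1.6],
  ],
)

```text
time_s: 8.93
ee_pos: [479.7, 188.3, 233.1]
ee_rot: [179.4, -0.4, 85.6]
force: [0.8, 0.0, -0.5]
gripper_width: 44.9
gripper_force: 0.0
```

Request:
apply_moves(
  increments=[
    [0.4,0.007,-0.0285,0,0,0,-1.6],
    [0.4,0.007,-0.0285,0,0,0,-1.6],
    [0.4,0.007,-0.0285,0,0,0,-1.6],
    [0.4,0.007,-0.0285,0,0,0,-1.6],
    [0.4,0.007,-0.0285,0,0,0,-1.6],
  ],
)

```text
time_s: 9.35
ee_pos: [511.8, 40.4, 226.6]
ee_rot: [-180.0, 0.0, 77.3]
force: [-0.9, 0.7, -0.6]
gripper_width: 63.7
gripper_force: 0.0
```

Request:
apply_moves(
  increments=[
    [0.4,0.007,-0.0285,0,0,0,-1.6],
    [0.4,0.007,-0.0285,0,0,0,-1.6],
    [0.4,0.007,-0.0285,0,0,0,-1.6],
    [0.4,0.007,-0.0285,0,0,0,-1.6],
    [0.4,0.007,-0.0285,0,0,0,-1.6],
  ],
)

```text
time_s: 9.77
ee_pos: [546.9, -102.1, 226.4]
ee_rot: [-179.9, 0.0, 69.3]
force: [0.2, -0.1, 0.7]
gripper_width: 63.8
gripper_force: 0.0
```

Request:
apply_moves(
  increments=[
    [0.4,0.007,-0.0285,0,0,0,-1.6],
    [0.4,0.007,-0.0285,0,0,0,-1.6],
    [0.4,0.007,-0.0285,0,0,0,-1.6],
    [0.4,0.007,-0.0285,0,0,0,-1.6],
    [0.4,0,0,0,0,0,0],
  ],
)

```text
time_s: 10.18
ee_pos: [575.7, -219.5, 225.8]
ee_rot: [179.9, 0.1, 62.7]
force: [0.4, -0.7, -0.5]
gripper_width: 63.5
gripper_force: 0.0
```

Request:
apply_moves(
  increments=[
    [0.4,0.003,-0.01,0,0,0,-7],
    [0.4,0,0,0,0,0,0],
    [0.4,0,0,0,0,0,0],
  ],
)

```text
time_s: 10.43
ee_pos: [577.7, -224.4, 226.3]
ee_rot: [-179.9, -0.0, 56.1]
force: [0.2, -0.2, -0.7]
gripper_width: 63.8
gripper_force: 0.0
```

```bash
python3 - <<'E'
from h import *
f=grab('wrist','w2'); s=status.state();print(s['ee_pos'],s['ee_rot'],s['gripper_width'])
for r in finder.trace('bearing_center','wrist'):
    v,u=np.nonzero(r['pixels']); c=f['color'][r['pixels']].mean(0)
    rr=cv2.minAreaRect(np.c_[u,v].astype(np.float32))
    print(r['score'],c.round(),np.round(r['rect']),np.round(rr[0]),[onz(f,*p,14).round()[:2] for p in cv2.boxPoints(rr)])
print(proj(f,[[613,-356,14]]))
E
```

```text
[ 577.68096298 -223.97919721  226.53867784] [-1.79928867e+02 -5.35653395e-03  5.61235214e+01] 63.99721093265698
0.71 [224. 150.  82.] [240. 120.  78.  29.] [278. 134.] [array([ 584., -193.]), array([ 605., -165.]), array([ 676., -219.]), array([ 656., -248.])]
0.65 [196. 131.  76.] [369. 115.  81.  72.] [414. 158.] [array([ 697., -303.]), array([ 784., -280.]), array([ 801., -339.]), array([ 712., -365.])]
[[329.37250682 238.987481  ]]
```

View pics/w2.png

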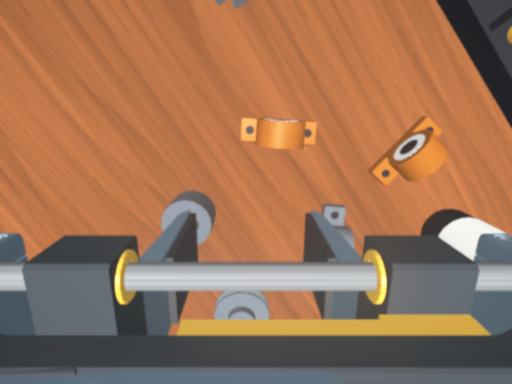

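The wrist view shows the two brown look-alikes at (278,134) and (413,158). The dark block's foot end is at (333,213), hidden behind the finger. I'll move so that it can be seen.

Request:
apply_moves(
  increments=[
    [0.4,0,-0.03,0,0,0,0],
    [0.4,0,-0.03,0,0,0,0],
    [0.4,0,-0.03,0,0,0,0],
    [0.4,0,-0.03,0,0,0,0],
    [0.4,0,-0.03,0,0,0,0],
  ],
)

```text
time_s: 10.95
ee_pos: [578.1, -374.8, 227.3]
ee_rot: [180.0, -0.0, 56.1]
force: [0.7, 0.2, 0.3]
gripper_width: 64.1
gripper_force: 0.0
```

Request:
apply_moves(
  increments=[
    [0.4,0,-0.03,0,0,0,0],
    [0.4,0,0,0,0,0,-2],
    [0.4,0,0,0,0,0,0],
    [0.4,0,0,0,0,0,0],
  ],
)

```text
time_s: 11.28
ee_pos: [578.1, -403.7, 226.8]
ee_rot: [-180.0, -0.0, 54.1]
force: [-0.8, -1.0, -1.2]
gripper_width: 64.0
gripper_force: 0.0
```

```bash
python3 - <<'E'
from h import *
f=grab('wrist','w3'); s=status.state();print(s['ee_pos'],s['ee_rot'],s['gripper_width'])
for r in finder.trace('bearing_center','wrist'):
    v,u=np.nonzero(r['pixels']); c=f['color'][r['pixels']].mean(0)
    rr=cv2.minAreaRect(np.c_[u,v].astype(np.float32))
    print(r['score'],c.round(),np.round(r['rect']),np.round(rr[0]),[onz(f,*p,14).round()[:2] for p in cv2.boxPoints(rr)])
print(proj(f,[[613,-356,14]]))
im=cv2.imread('pics/w3.png')[60:280,160:480]; cv2.imwrite('pics/w3c.png',cv2.resize(im,None,fx=2.5,fy=2.5,interpolation=cv2.INTER_CUBIC))
E
```

```text
[ 578.18894155 -403.38749927  227.03253706] [-1.79971519e+02 -2.53598873e-02  5.41109759e+01] 63.73684613331111
0.82 [ 76. 226. 108.] [287. 171.  37.  72.] [307. 206.] [array([ 610., -434.]), array([ 643., -449.]), array([ 610., -532.]), array([ 575., -517.])]
0.81 [153. 108.  72.] [139.   1.  84.   8.] [181.   4.] [array([ 591., -185.]), array([ 663., -238.]), array([ 658., -244.]), array([ 585., -192.])]
0.57 [200. 131.  71.] [289.   1.  63.  54.] [319.  19.] [array([ 695., -304.]), array([ 766., -290.]), array([ 775., -320.]), array([ 704., -335.])]
[[250.21773487 121.33409871]]
```

View pics/w3c.png

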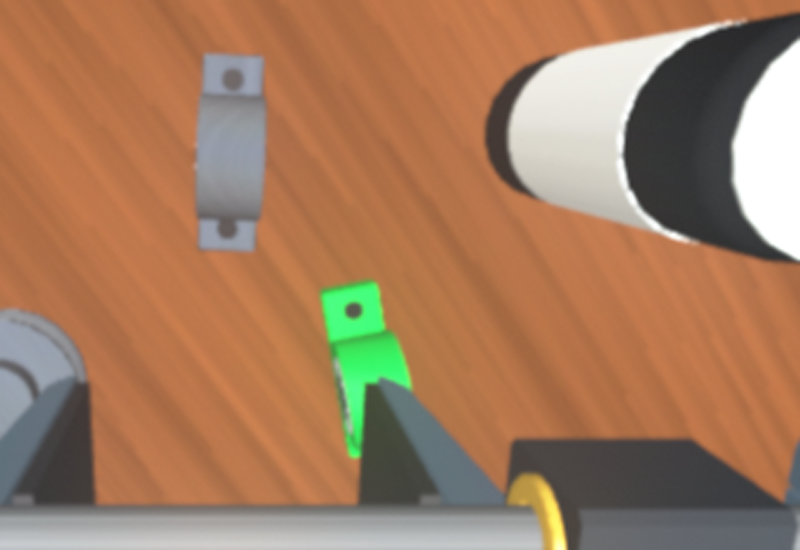

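The dark block's foot shows at (241,82)–(265,83)–(262,160)–(239,160) in the full image. The green look-alike is at (307,206) and a bottle at right, base near (366,112).

```bash
python3 - <<'E'
from h import *
f=grab('wrist')
P=np.array([onz(f,*p,14) for p in [(241.6,81.6),(265.6,82.8),(262.4,160.4),(239.2,160)]])
c=P.mean(0); d=(P[0]+P[1]-P[2]-P[3])/2
print(P.round(1),c,np.hypot(*d[:2]),np.degrees(np.arctan2(d[1],d[0])), np.linalg.norm(P[0]-P[1]))
print('bottle base',onz(f,362,112,0),'top',onz(f,480,130,110))
E
```

```text
[[ 631.  -314.4   14. ]
 [ 652.3 -331.3   14. ]
 [ 598.2 -401.6   14. ]
 [ 575.8 -384.8   14. ]] [ 614.33548611 -358.02365717   14.        ] 89.06449840191969 52.130331660163414 27.17353506771986
bottle base [ 728.34536551 -426.08013655    0.        ] top [ 774.00049076 -475.31908626  110.        ]
```

Request:
apply_moves(
  increments=[
    [0.4,0.018,0.023,0,0,0,-2],
    [0.4,0.018,0.0225,0,0,0,0],
    [0.4,0,0,0,0,0,0],
    [0.4,0,0,0,0,0,0],
    [0.4,0,0,0,0,0,0],
  ],
)

```text
time_s: 11.85
ee_pos: [614.0, -358.6, 227.2]
ee_rot: [180.0, 0.0, 52.1]
force: [-0.5, -0.0, -0.3]
gripper_width: 64.1
gripper_force: 0.0
```

Request:
apply_moves(
  increments=[
    [0.4,0,0,-0.03,0,0,0],
    [0.4,0,0,-0.03,0,0,0],
    [0.4,0,0,-0.03,0,0,0],
    [0.4,0,0,-0.02,0,0,0],
    [0.4,0,0,0,0,0,0],
  ],
)

```text
time_s: 12.27
ee_pos: [610.5, -358.3, 111.6]
ee_rot: [-179.4, 0.1, 51.9]
force: [-0.5, -0.4, -0.2]
gripper_width: 63.8
gripper_force: 0.0
```

Request:
apply_moves(
  increments=[
    [0.4,0,0,0,0,0,0],
    [0.4,0,0,0,0,0,0],
  ],
)

```text
time_s: 12.43
ee_pos: [614.6, -360.2, 118.9]
ee_rot: [179.8, -0.0, 51.9]
force: [-0.2, 0.2, 0.0]
gripper_width: 63.6
gripper_force: 0.0
```

Request:
apply_moves(
  increments=[
    [0.4,0,0.001,-0.02,0,0,0],
    [0.4,0,0,-0.02,0,0,0],
    [0.4,0,0,-0.02,0,0,0],
    [0.4,0,0,-0.01,0,0,0],
    [0.4,0,0,-0.01,0,0,0],
  ],
)

```text
time_s: 12.85
ee_pos: [614.8, -358.8, 38.0]
ee_rot: [179.8, -0.0, 52.0]
force: [-0.5, 0.1, 0.5]
gripper_width: 63.5
gripper_force: 0.0
```

Request:
apply_moves(
  increments=[
    [0.4,0,0,0,0,0,0],
    [0.4,0,0,0,0,0,0],
    [-1,0,0,0,0,0,0],
    [-1,0,0,0,0,0,0],
    [-1,0,0,0,0,0,0],
  ],
  newtons=35,
)

```text
time_s: 13.27
ee_pos: [614.6, -358.5, 38.2]
ee_rot: [179.9, -0.0, 52.0]
force: [0.1, 0.6, 0.4]
gripper_width: 46.6
gripper_force: 0.0
```

Request:
apply_moves(
  increments=[
    [-1,0,0,0,0,0,0],
    [-1,0,0,0,0,0,0],
    [-1,0,0,0,0,0,0],
    [-1,0,0,0,0,0,0],
    [-1,0,0,0,0,0,0],
  ],
)

```text
time_s: 13.68
ee_pos: [613.7, -357.9, 37.2]
ee_rot: [-180.0, 0.0, 52.0]
force: [-2.4, 1.7, 3.1]
gripper_width: 27.9
gripper_force: 35.0
```

Request:
apply_moves(
  increments=[
    [-1,0,0,0.015,0,0,0],
    [-1,0,0,0.03,0,0,0],
    [-1,0,0,0.035,0,0,0],
    [-1,0,0,0.035,0,0,0],
    [-1,0,0,0.035,0,0,0],
  ],
)

```text
time_s: 14.1
ee_pos: [613.4, -357.8, 186.4]
ee_rot: [-179.8, 0.0, 52.0]
force: [0.8, 0.1, -4.9]
gripper_width: 27.9
gripper_force: 35.0
```

Request:
apply_moves(
  increments=[
    [-1,-0.001,0.014,0.01,0,0,1],
    [-1,-0.001,0.028,0,0,0,1.7],
    [-1,-0.001,0.028,0,0,0,1.7],
    [-1,-0.001,0.028,0,0,0,1.7],
    [-1,-0.001,0.028,0,0,0,1.7],
  ],
)

```text
time_s: 14.52
ee_pos: [607.5, -229.7, 194.2]
ee_rot: [-179.7, 0.0, 59.9]
force: [0.6, -0.5, -5.9]
gripper_width: 27.7
gripper_force: 35.0
```

Request:
apply_moves(
  increments=[
    [-1,-0.001,0.028,0,0,0,1.7],
    [-1,-0.001,0.028,0,0,0,1.7],
    [-1,-0.001,0.028,0,0,0,1.7],
    [-1,-0.001,0.028,0,0,0,1.7],
    [-1,-0.001,0.028,0,0,0,1.7],
  ],
)

```text
time_s: 14.93
ee_pos: [602.3, -89.7, 194.4]
ee_rot: [-179.8, 0.0, 68.4]
force: [0.0, 1.4, -5.0]
gripper_width: 28.0
gripper_force: 35.0
```

Request:
apply_moves(
  increments=[
    [-1,-0.001,0.028,0,0,0,1.7],
    [-1,-0.001,0.028,0,0,0,1.7],
    [-1,-0.001,0.028,0,0,0,1.7],
    [-1,-0.001,0.028,0,0,0,1.7],
    [-1,-0.001,0.028,0,0,0,1.7],
  ],
)

```text
time_s: 15.35
ee_pos: [597.1, 49.9, 194.5]
ee_rot: [-179.8, 0.0, 76.9]
force: [1.7, 1.0, -5.1]
gripper_width: 27.8
gripper_force: 35.0
```

Request:
apply_moves(
  increments=[
    [-1,-0.001,0.028,0,0,0,1.7],
    [-1,0,0.028,0,0,0,1.7],
    [-1,0,0.014,0,0,0,1.7],
    [-1,0,0,0,0,0,0],
    [-1,0,0,0,0,0,0],
  ],
)

```text
time_s: 15.77
ee_pos: [596.9, 118.4, 195.3]
ee_rot: [-179.8, 0.1, 82.0]
force: [0.6, -0.4, -4.5]
gripper_width: 27.7
gripper_force: 35.0
```

```bash
python3 - <<'E'
from h import *
f=grab('top','t2'); s=status.state();print(s['ee_pos'],s['ee_rot'],s['gripper_width'],s['force'])
print(proj(f,[[469.5,213.3,75],[472.5,268.3,75],[466.5,158.3,75]]))
im=cv2.imread('pics/t2.png')[80:280,90:350]; cv2.imwrite('pics/t2c.png',cv2.resize(im,None,fx=3,fy=3,interpolation=cv2.INTER_CUBIC))
E
```

```text
[597.1053389  117.5645488  195.58383729] [-1.79873679e+02  9.81361094e-02  8.19125468e+01] 27.919358386029646 [-0.17514956 -1.34259286 -4.4863045 ]
[[146.91628106 232.72319482]
 [128.74910826 231.95173505]
 [165.04851534 233.49740932]]
```

View pics/t2c.png

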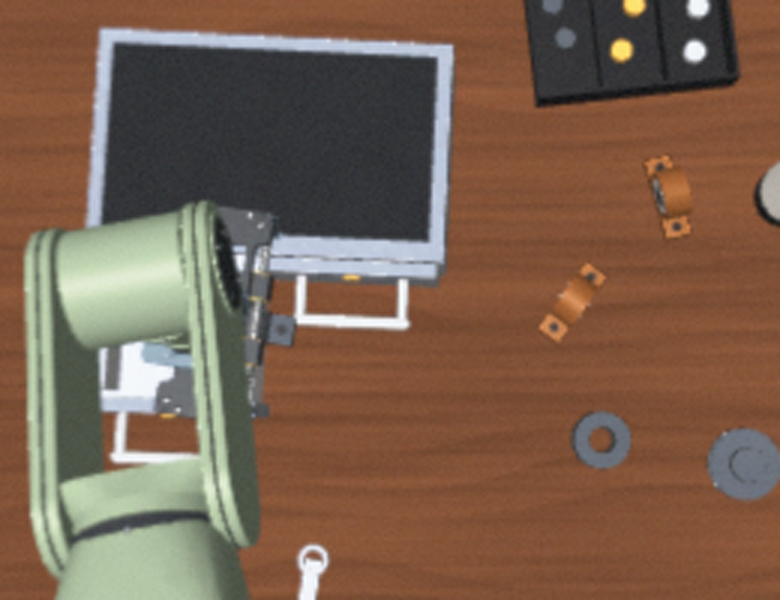

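The open drawer's handle is where expected, with its left end at (128,232), and the block is held with its foot end at (184,190). I'll move over the tray and lower.

Request:
apply_moves(
  increments=[
    [-1,0,0.025,0,0,0,1.7],
    [-1,0,0.025,0,0,0,1.7],
    [-1,0,0.025,0,0,0,1.7],
    [-1,0,0.014,0,0,0,0],
    [-1,0,0,0,0,0,0],
  ],
)

```text
time_s: 16.23
ee_pos: [597.9, 208.5, 196.3]
ee_rot: [-180.0, -0.1, 87.0]
force: [0.2, -0.3, -5.5]
gripper_width: 27.6
gripper_force: 35.0
```

Request:
apply_moves(
  increments=[
    [-1,0,0,0,0,0,0],
    [-1,0,0,-0.025,0,0,0],
    [-1,0,0,-0.025,0,0,0],
    [-1,0,0,-0.02,0,0,0],
    [-1,0,0,0,0,0,0],
  ],
)

```text
time_s: 16.65
ee_pos: [595.0, 203.9, 122.2]
ee_rot: [-179.5, 0.3, 86.9]
force: [-1.2, 0.5, -5.9]
gripper_width: 28.3
gripper_force: 35.0
```

Request:
apply_moves(
  increments=[
    [-1,0,0,0,0,0,0],
    [-1,0,0,0,0,0,0],
  ],
)

```text
time_s: 16.82
ee_pos: [599.2, 206.1, 128.4]
ee_rot: [179.9, -0.0, 86.9]
force: [0.8, 0.6, -5.3]
gripper_width: 27.9
gripper_force: 35.0
```

Request:
apply_moves(
  increments=[
    [-1,-0.002,0,-0.015,0,0,0],
    [-1,0,0,-0.015,0,0,0],
    [-1,0,0,-0.015,0,0,0],
    [-1,0,0,-0.01,0,0,0],
    [-1,0,0,0,0,0,0],
  ],
)

```text
time_s: 17.23
ee_pos: [595.6, 206.4, 71.2]
ee_rot: [-179.9, 0.0, 86.9]
force: [-0.8, -0.5, -5.5]
gripper_width: 27.8
gripper_force: 35.0
```

Request:
apply_moves(
  increments=[
    [-1,0,0,-0.004,0,0,0],
    [-1,0,0,-0.003,0,0,0],
    [-1,0,0,0,0,0,0],
    [-1,0,0,0,0,0,0],
  ],
)

```text
time_s: 17.57
ee_pos: [596.4, 207.0, 65.6]
ee_rot: [179.9, -0.0, 87.0]
force: [-0.3, 0.2, -5.0]
gripper_width: 27.8
gripper_force: 35.0
```

Request:
apply_moves(
  increments=[
    [-1,0,0,-0.001,0,0,0],
    [-1,0,0,-0.001,0,0,0],
    [-1,0,0,0,0,0,0],
  ],
)

```text
time_s: 17.82
ee_pos: [596.7, 207.0, 64.2]
ee_rot: [179.9, -0.0, 87.0]
force: [-0.3, 0.5, 0.5]
gripper_width: 27.8
gripper_force: 35.0
```

Contact: the block's weight is now off the gripper. I'll release and lift.

Request:
apply_moves(
  increments=[
    [0.0,0,0,0,0,0,0],
    [0.0,0,0,0,0,0,0],
    [0.0,0,0,0,0,0,0],
    [0.0,0,0,0,0,0,0],
    [0.0,0,0,0,0,0,0],
  ],
)

```text
time_s: 18.23
ee_pos: [596.2, 206.9, 63.1]
ee_rot: [180.0, -0.0, 87.0]
force: [0.4, -0.4, -0.0]
gripper_width: 45.4
gripper_force: 0.0
```

Request:
apply_moves(
  increments=[
    [0.0,0,0,0.01,0,0,0],
    [0.0,0,0,0.025,0,0,0],
    [0.0,0,0,0.03,0,0,0],
    [0.0,0,0,0.03,0,0,0],
    [0.0,0,0,0.03,0,0,0],
  ],
)

```text
time_s: 18.65
ee_pos: [595.9, 206.8, 190.1]
ee_rot: [180.0, -0.0, 87.0]
force: [0.1, 0.2, -0.0]
gripper_width: 45.5
gripper_force: 0.0
```

Request:
apply_moves(
  increments=[
    [0.0,0,-0.025,0.02,0,0,0],
    [0.0,0,-0.03,0,0,0,0],
    [0.0,0,-0.03,0,0,0,0],
    [0.0,0,-0.03,0,0,0,0],
    [0.0,0,-0.03,0,0,0,0],
  ],
)

```text
time_s: 19.07
ee_pos: [595.9, 60.7, 209.1]
ee_rot: [179.9, -0.0, 87.0]
force: [0.6, 0.6, -1.0]
gripper_width: 46.1
gripper_force: 0.0
```

Request:
apply_moves(
  increments=[
    [0.0,0,-0.03,0,0,0,0],
    [0.0,0,-0.03,0,0,0,0],
    [0.0,0,-0.03,0,0,0,0],
    [0.0,0,0,0,0,0,0],
    [0.0,0,0,0,0,0,0],
  ],
)

```text
time_s: 19.48
ee_pos: [596.0, -29.5, 208.7]
ee_rot: [180.0, -0.0, 86.8]
force: [-0.3, -0.1, 0.0]
gripper_width: 45.7
gripper_force: 0.0
```

```bash
python3 - <<'E'
from h import *
f=grab('top','t3'); g=grab('scene','s3'); s=status.state();print(s['ee_pos'],s['gripper_width'],s['force'])
a=cv2.imread('pics/t3.png')[80:280,90:290]; b=cv2.imread('pics/s3.png')[150:350,250:450]
cv2.imwrite('pics/f3.png',cv2.resize(np.hstack([a,b]),None,fx=2,fy=2,interpolation=cv2.INTER_CUBIC))
E
```

```text
[596.07299547 -27.64485191 208.44064647] 45.77266231762467 [ 0.0904566   0.25701127 -0.30328652]
```

View pics/f3.png

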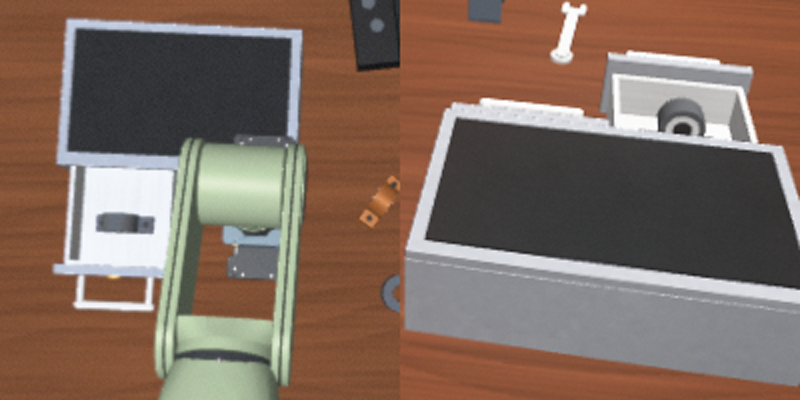

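The dark block stands upright on its foot inside the open left tray, at about (152,191) in the top image, and the gripper is clear of everything. I'll hand in.

```bash
python3 -c "
from workcell import env
print(env.job_done())"
```

```text
the job is handed in; nothing more can be done
None
```

The right drawer was locked, so I pulled the left one out about 150 mm, stood the cast-iron bearing block on its foot inside it, and handed the job in; no verdict came back.

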